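Set up the stone grill and hold the turner ready

TASK

Get the small stone grill ready: first seat the stone slab flat and square in the pocket of the steel tray on the hob and let go of it. Then draw the turner out of its wooden block and finish while holding it raised over the middle of the stone, blade end down and slanted at about 45 degrees, with the blade's edge level from side to side and a few centimetres clear of the stone. Leave the honey jar, the espresso cup and the egg timer where they are.

Things in the scene. Friction and masses are not known exactly. Their poses are not given: they have to be found in the camera images.
- tray: dark steel tray on the black hob, 190 x 130 x 18 mm (x, y, z), fixed, with a low steel carrying loop at each x end (reaching 116 mm from the centre, 15 mm high). Origin: centre of its underside, on the surface; z up. In its top is a central rectangular pocket, 115 mm along the tray's x by 59 mm along its y, 8 mm deep (floor 10 mm above the underside), for the slab with 2.5 mm play on each side
- slab: loose light grey-beige stone slab, 110 x 54 x 28 mm (x, y, z), about 0.45 kg (varies by 30 %), lying flat on the surface. Origin: centre of its underside; x along its length, z up. It fits the pocket either way round; seated, it stands 20 mm proud of the tray and its top is 38 mm above the surface
- block: light wooden turner block, 56 x 104 x 95 mm (x, y, z), fixed. Origin: centre of its underside, on the surface; z up. A slot 7 mm (x) by 71 mm (y), 85 mm deep, open at the top, holds the turner's blade; the turner comes out straight up and its tip must rise 85 mm to clear the slot. A wall cabinet hangs 0.48 m above the surface there, beyond x = 0.65 (a hood at 0.66 m over the hob): keep the wrist clear
- turner: slotted steel turner, red handle, 230 mm, 0.13 kg, straight, loose; starts upright in the block, blade down, axes as the block's. Origin: middle of the blade's tip edge (10 mm above the surface at first); z from tip to handle, y along the blade's width, x across its faces. Blade 66 (y) x 3 (x) mm, z 0 to 70; neck 8 mm round, z 70 to 140; handle a flat-sided bar 16 (x) x 24 (y) mm, z 140 to 230
- turner_handle (a point): point inside the red handle, 200 mm from the turner's tip along its z, 30 mm below the handle's end: a good place to grip; axes as the turner's
- turner_blade (a point): centre of the turner's blade, 35 mm from its tip along its z; axes as the turner's
- honey_jar: glass honey jar with a silver lid, 71 mm across, 110 mm high, bystander; origin at the centre of its underside
- espresso_cup: striped espresso cup, 60 x 84 x 49 mm with handle, bystander; origin at the centre of its underside
- egg_timer: red and white egg timer, 61 mm across, 51 mm high, bystander; origin at the centre of its underside
Not all that is in view belongs to the job. Leave any green look-alike of the block alone. Of the things shaped like the turner, the steel one is meant.

How it is judged:
By the outcome, as a careful person would: the job done as asked, in the order asked, and still so for the second after the job is handed in, while the arm keeps its last pose, push and grip.
It also fails if it takes over 72 s, if anything falls off the work surface, if the arm or the gripper's body presses on something with over 40 N, if the wrist force passes 120 N, or if a joint passes its speed limit or range.

ROBOT

A 7-joint arm with a two-finger parallel gripper is mounted at the origin on a cart in front of the work surface, level with it; the furniture and walls round the work are solid. World frame = base frame: x ahead of the robot, y to its left, z up, the work surface at z = 0. Lengths are in m, angles in rad, forces in N, time in s.
With the tool pointing down it reaches from about 0.425 to 0.825 m from the base axis. Payload 3.6 kg.
Tool frame: the origin (TCP) lies at the very end of the fingers, on their centre line; the grasp point (between the pads) lies bot.tcp_to_grasp behind it (bot.tcp_to_grasp is the distance from the TCP to the grasp point, in m); z points along the fingers, y is the line along which they close (so a half turn about z gives the same grasp; the last joint's range is limited). The gripper opens to 85 mm and grips with 20 to 120 N. Pads are 22 mm wide; open, the fingers measure 114 mm over their backs; the gripper's body (76 mm by 85 mm) begins 54 mm behind the grasp point. The pads swing forward as they close: fully open they stand 13 mm farther back than shut.
Start: joints at [1.173, 0.615, -0.013, 1.423, 0.008, 1.103, -0.04], TCP at [0.236, -0.606, 0.231] pointing down, gripper open.
Joint ranges: [-3.12, 3.12], [-0.3, 2.06], [-1.34, 1.32], [0.26, 2.42], [-1.36, 4.5], [0.01, 1.98], [-2.84, 2.84]. Speed limits (rad/s): [2.79, 2.79, 3.14, 3.14, 3.14, 3.14, 3.14].

INTERFACE

Orientations are given as a unit quaternion [w, x, y, z].
In Python, from station import bot gives the robot as it stands. The module is installed in compiled form; this text tells all that it offers.
- The arm moves only by the tool send_rows, never from a script. Its argument "series" is text: rows parted by semicolons, each of 7 numbers parted by spaces: the shift along the tool's x, y, z in units of 0.2 m (1.0 is 0.2 m), then the turn, a rotation vector about the tool's x, y, z in units of 4 degrees (1.0 is 4 degrees), then the opening, from 0 (shut) to 1 (fully open). In form: x y z wx wy wz fingers; .... A call has 1 to 5 rows; each row shifts and turns the commanded pose from where the row before left it, along the tool's axes as they then stand; what a row does not reach is not made up. A row lasts 1/10 s, in which the tool goes at most 50 mm and 8.59 degrees, less where a joint would pass 70% of its speed; a pose out of reach is approached as far as the arm can. A call with a number of a shift or a turn outside -1 to 1 is refused whole. A call with a gripper value outside its range is refused whole. The fingers move at their own pace and stop on an object; "grip_force" is the grip in N (left out, the last holds). Time passes only in rows, so rows that do not move let the fingers close. It gives the time, the measured TCP pose, the force, the opening and the grip force at its end, in the units of the state.
- bot.sense(): the state, without advancing time (a new reading comes with each control period).
- bot.snapshot(name): name is "scene" or "top"; returns a dict with "pixels" (420x560x3 uint8, red, green, blue), "z_map" (420x560 float32, m along the optical axis (not along the pixel's ray), 0 where there is no reading), "fx", "fy", "cx", "cy" (pixels), "k1" (the pictures are not rectified: a ray, as slopes to the right and down, at radius r is drawn at 1 + k1 r^2 times it, then the intrinsics apply), "xyz" and "attitude" of the camera in the world. Camera axes: x right, y up, looking along -z (the intrinsics and any distortion apply to the point x, -y, -z); pixel columns grow to the right and rows downward; lengths in m; the calibration is good to about 2 mm. A picture is of the moment at which its call begins.
- bot.finish_job(): hands the job in; it is judged then, once.
The state is a dict: "clock": time; "q": joint angles; "qd": joint speeds; "joint_torque": joint torques, N m; "eef_pos": TCP position; "tool_rot": TCP orientation; "ft_force": force on the tool from outside, world axes, zero at the start; "moment": the same for the moment, N m; "gripper_width": opening from 0.0 (shut) to 1.0 (fully open); "grip_force": force on a finger pad.
Only numpy, scipy, OpenCV 4.12 (cv2) and the standard library are available. Lean on these libraries where they do the work, as an engineer would, in place of code of your own. Each camera call takes 0.05 s, during which the arm holds its last target. There are 200 camera calls.

## Working session

There is one attempt and no reset: what is moved stays moved. The work goes in short steps, Python scripts to look and compute and a tool call to move; the robot and the scene stay as the last step left them, time stands still between calls to the robot, and variables do not carry over. Pictures are saved under pics/ and viewed, at most 10 in all, crops included, and the job is handed in when it is done.

Besides the shell and the picture viewer there is one more tool, called after "Call:" as a command line: name --argument value ..., lists and objects as JSON in quotes. send_rows: Moves the arm, as the interface text tells. Shifts and turns lie within -1 to 1; 1 stands for 0.2 m of shift or 4 degrees of turn. Its arguments: {"type":"object","properties":{"series":{"type":"string"},"grip_force":{"type":"number"}},"required":["series"]}

```bash
mkdir -p pics
cat > h.py <<'E'
from station import bot
import numpy as np, cv2
from scipy.spatial.transform import Rotation as R
def q2R(q): return R.from_quat([q[1],q[2],q[3],q[0]])
def att(a):
    a=np.array(a); return a if a.shape==(3,3) else q2R(a).as_matrix()
def cloud(s):
    h,w=s["z_map"].shape; v,u=np.mgrid[:h,:w]
    return pts(s,u.ravel(),v.ravel()).reshape(h,w,3)
def pts(s,u,v):
    K=np.array([[s["fx"],0,s["cx"]],[0,s["fy"],s["cy"]],[0,0,1.]])
    p=np.stack([u,v],-1).astype(float).reshape(-1,1,2)
    n=cv2.undistortPoints(p,K,np.array([s["k1"],0,0,0.]))[:,0]
    z=s["z_map"][np.asarray(v,int).ravel(),np.asarray(u,int).ravel()]
    c=np.stack([n[:,0]*z,-n[:,1]*z,-z],-1)
    return c@att(s["attitude"]).T+np.array(s["xyz"])
def save(n,im,k=1):
    cv2.imwrite("pics/"+n,cv2.resize(im[...,::-1],None,fx=k,fy=k,interpolation=cv2.INTER_CUBIC))
E
python3 - <<'E'
from h import *
for n in("scene","top"):
    s=bot.snapshot(n); np.savez(n+".npz",**s); save(n+"0.png",s["pixels"]); print(n,s["xyz"],s["attitude"],s["fx"],s["k1"])
print(bot.sense(),bot.tcp_to_grasp)
E
```

```text
scene [0.02211896 1.06275391 1.1676652 ] [-0.24021678 -0.10492185  0.38313632  0.88571658] 472.3459428050783 0.008920894194978572
top [0.27859222 0.1635881  1.46855028] [-0.65098746 -0.06643682  0.07798569  0.75214341] 457.2683814115289 -0.14835293552045448
{'clock': 0.1, 'q': array([ 1.17344552,  0.61582878, -0.0126304 ,  1.4247486 ,  0.00805568,
        1.10342899, -0.04041121]), 'qd': array([-0.00190549, -0.00343669,  0.00096003, -0.0028565 , -0.00029239,
       -0.00040251, -0.00025344]), 'joint_torque': array([ 8.33566901e-04, -4.70382428e+01,  2.59929467e-01, -1.71570683e+01,
        1.00080247e-02,  5.84390262e-03, -2.59926804e-05]), 'eef_pos': array([ 0.23534054, -0.60514867,  0.23024658]), 'tool_rot': array([-1.16388891e-03,  9.82853013e-01,  1.84386973e-01, -2.09736082e-04]), 'ft_force': array([-0.12240623,  0.38603355, -0.09673796]), 'moment': array([ 0.00474922, -0.02450133, -0.00482915]), 'grip_force': 0.0, 'gripper_width': 1.0001260914368537} 0.0187
```

View pics/scene0.png

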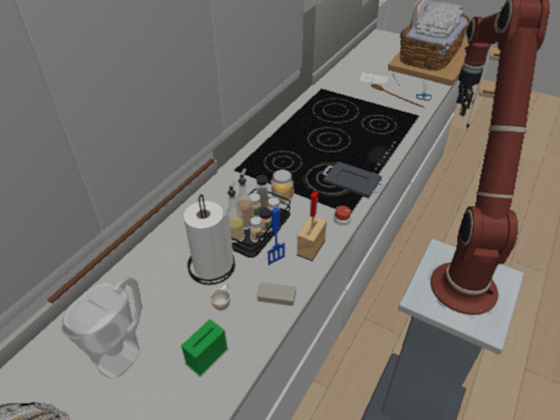

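View pics/top0.png

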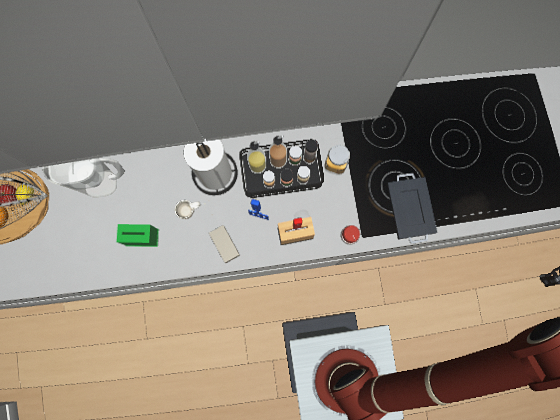

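The scene picture shows the slab at (277,293), wooden block at (311,238) with the red-handled turner at (313,205), tray at (352,178), cup (220,297), timer (343,214) and jar (283,183). In the top picture they are at slab (224,243), block (296,230), tray (412,207), cup (185,209), timer (350,234) and jar (337,158).
Look-alikes: green block at top (137,235) / scene (205,347), and the blue turner at top (257,210) / scene (276,230). I choose the wooden block and the steel, red-handled turner in it, and will check that in a crop.

Run:
```python
from h import *
for n,(a,b,c,d) in {"top":(200,180,450,270),"scene":(200,150,400,320)}.items():
    s=dict(np.load(n+".npz")); 
    save(n+"c.png",s["pixels"][b:d,a:c],3.2 if n=="top" else 3.4)
    P=cloud(s)
    X,Y,Z=P[...,0],P[...,1],P[...,2]; print(n, "surface z", np.median(Z[(X>.45)&(X<.6)&(Y>.1)&(Y<.5)&(abs(Z)<.01)]))
    def rect(name,box,zl,zh):
        v,u=np.mgrid[:420,:560]
        m=(u>=box[0])&(u<=box[2])&(v>=box[1])&(v<=box[3])&(Z>zl)&(Z<zh)
        q=P[m]; 
        if len(q)<5: print(name,len(q));return
        (cx,cy),(w,h),an=cv2.minAreaRect(q[:,:2].astype(np.float32))
        print(name,len(q),"c",np.round([cx,cy],4),"size",np.round([w,h],4),"ang",round(an,1),"z",np.round(np.percentile(q[:,2],[5,50,95]),4),"mean",np.round(q.mean(0),4))
    B={"top":dict(slab=(205,222,245,265),tray=(385,165,440,245),block=(275,212,320,250),handle=(285,210,310,235),cup=(170,195,205,222),timer=(335,220,365,248),jar=(322,140,355,178),blue=(242,195,275,225)),
       "scene":dict(slab=(252,280,302,308),tray=(320,160,390,198),block=(290,215,332,262),handle=(305,190,322,218),cup=(205,280,235,312),timer=(330,203,356,225),jar=(268,168,300,202),blue=(262,203,292,268))}[n]
    for k,(lo,hi) in dict(slab=(.022,.034),tray=(.0135,.024),block=(.088,.102),handle=(.14,.26),cup=(.03,.06),timer=(.035,.06),jar=(.09,.12),blue=(.01,.3)).items(): rect(k,B[k],lo,hi)
```

```text
top surface z 0.0014742677580507069
slab 551 c [0.479  0.3227] size [0.1118 0.0548] ang 21.2 z [0.0242 0.0289 0.0329] mean [0.4785 0.3222 0.0288]
tray 1709 c [ 0.5196 -0.3078] size [0.189  0.2606] ang 78.8 z [0.0141 0.0183 0.0229] mean [ 0.5081 -0.3004  0.0184]
block 502 c [0.4838 0.0909] size [0.0568 0.1039] ang 3.0 z [0.0914 0.0964 0.1006] mean [0.4805 0.0923 0.0962]
handle 91 c [0.4832 0.0915] size [0.016  0.0234] ang 4.0 z [0.1592 0.2366 0.2443] mean [0.4803 0.0924 0.2199]
cup 159 c [0.6003 0.4224] size [0.0784 0.0597] ang 80.3 z [0.0328 0.0459 0.0543] mean [0.6083 0.4229 0.045 ]
timer 238 c [ 0.4502 -0.0816] size [0.0513 0.0536] ang 76.6 z [0.0403 0.0492 0.0546] mean [ 0.4499 -0.0809  0.0487]
jar 367 c [ 0.6917 -0.0752] size [0.0667 0.0631] ang 64.3 z [0.0928 0.1097 0.1151] mean [ 0.6893 -0.0743  0.1083]
blue 201 c [0.5768 0.1935] size [0.0973 0.0917] ang 87.9 z [0.0113 0.1005 0.2332] mean [0.5576 0.2002 0.1239]
scene surface z 0.0006864290510955051
slab 559 c [0.4767 0.321 ] size [0.1115 0.0593] ang 19.0 z [0.0234 0.0281 0.032 ] mean [0.4754 0.3219 0.028 ]
tray 877 c [ 0.5143 -0.3006] size [0.2399 0.2143] ang 30.6 z [0.014  0.0182 0.0228] mean [ 0.503  -0.2985  0.0182]
block 401 c [0.4802 0.0897] size [0.0576 0.1139] ang 2.8 z [0.0901 0.0953 0.0989] mean [0.4786 0.0946 0.0949]
handle 169 c [0.4799 0.091 ] size [0.0167 0.0287] ang 5.9 z [0.1545 0.2042 0.2395] mean [0.478  0.095  0.2018]
cup 220 c [0.6067 0.4263] size [0.0584 0.0768] ang 44.3 z [0.0319 0.0431 0.0513] mean [0.603  0.4259 0.0424]
timer 160 c [ 0.4482 -0.0786] size [0.0502 0.0554] ang 66.6 z [0.0375 0.048  0.054 ] mean [ 0.4455 -0.0765  0.0475]
jar 289 c [ 0.6819 -0.0253] size [0.0681 0.1693] ang 8.5 z [0.0915 0.107  0.1137] mean [ 0.6816 -0.0542  0.1044]
blue 940 c [0.6125 0.092 ] size [0.0997 0.2907] ang 32.0 z [0.0137 0.0636 0.2181] mean [0.5988 0.1354 0.0831]
```

View pics/scenec.png

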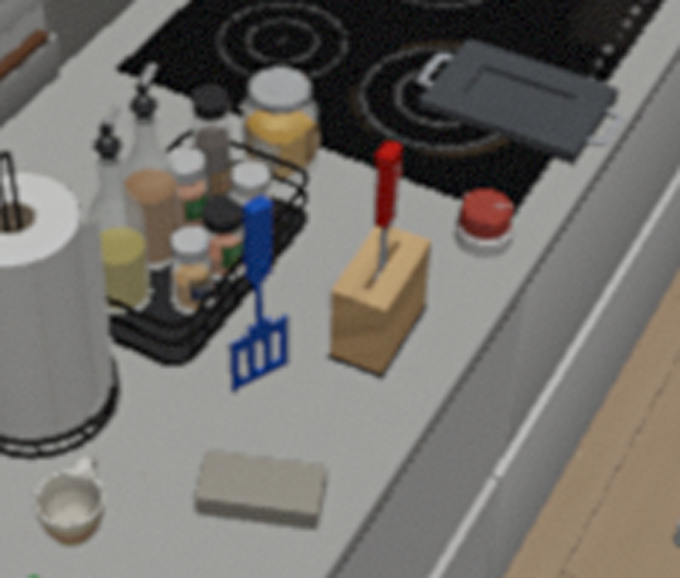

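View pics/topc.png

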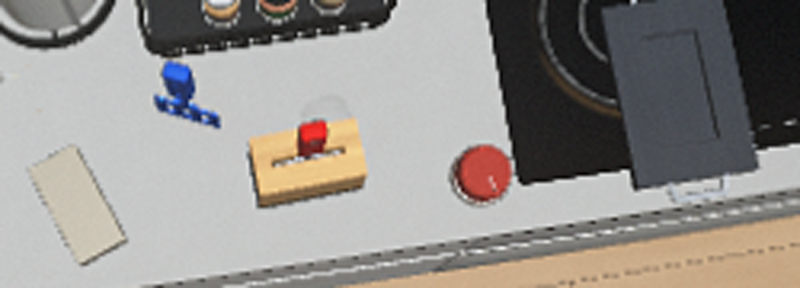

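The crops show the wooden block holding the steel turner with a red handle (scenec (388,190)), while the blue one stands free. The slab's long axis and the pocket outline are also clear. Next I measure the outlines by ray-plane intersection.

```bash
cat >> h.py <<'E'
def ray(s,uv,z):
    K=np.array([[s["fx"],0,s["cx"]],[0,s["fy"],s["cy"]],[0,0,1.]])
    n=cv2.undistortPoints(np.array(uv,float).reshape(-1,1,2),K,np.array([s["k1"],0,0,0.]))[:,0]
    d=np.c_[n[:,0],-n[:,1],-np.ones(len(n))]@att(s["attitude"]).T; o=np.array(s["xyz"])
    return (o+d*((z-o[2])/d[:,2])[:,None])[:,:2]
E
python3 - <<'E'
from h import *
for n in("top","scene"):
    s=dict(np.load(n+".npz")); im=s["pixels"]; 
    # grow: local crops upsampled with Canny for viewing
    P=cloud(s); Z=P[...,2]
    print(n,{k:im[v][...].tolist() for k,v in (dict(slab=(243,224),tray=(225,405),hob=(200,375),top=(230,280)) if n=="top" else dict(slab=(291,277),side=(300,285),tray=(184,345),hob=(160,330),loop=(170,328))).items()})
a=dict(np.load("top.npz"))["pixels"]; b=dict(np.load("scene.npz"))["pixels"]
f=lambda im,x,y,w,h,k:cv2.resize(im[y:y+h,x:x+w],(w*k,h*k),interpolation=cv2.INTER_CUBIC)
g=lambda im:np.clip((im.astype(float)/255)**.6*255,0,255).astype(np.uint8)
A=g(f(a,380,165,66,80,7)); B=g(f(b,315,155,75,50,7)); C=f(a,205,220,44,46,7)
o=np.zeros((600,800,3),np.uint8)
o[:560,:462]=A; o[:0]=0
B2=cv2.resize(B,(330,220)); o[:220,465:795]=B2; o[230:552,465:773]=C
save("tray.png",o)
E
```

```text
top {'slab': [203, 197, 180], 'tray': [75, 78, 84], 'hob': [61, 61, 62], 'top': [231, 190, 128]}
scene {'slab': [142, 138, 129], 'side': [109, 105, 99], 'tray': [72, 75, 77], 'hob': [9, 15, 15], 'loop': [70, 69, 68]}
```

View pics/tray.png

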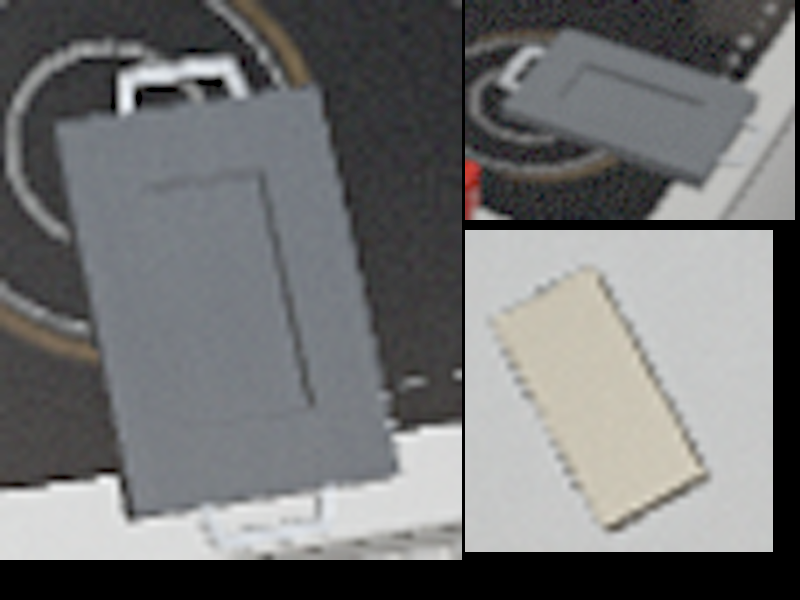

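Tray crop: in the top view the tray's corners are at about (57,124), (320,86), (398,470), (130,516), with the pocket's at (148,188), (263,172), (313,408). The slab's are (595,266), (707,476), (610,522), (492,320). I fit the known rectangles to these.

```bash
cat >> h.py <<'E'
def fit(s,uv,z,w,h,loc=None):
    p=ray(s,uv,z)
    # local corners; choose best cyclic assignment, both directions
    c=np.array([[1,1],[-1,1],[-1,-1],[1,-1]])*np.array([w,h])/2 if loc is None else loc
    best=None
    for k in range(4 if loc is None else 1):
        for d in ((1,-1) if loc is None else (1,)):
            q=np.roll(c,k,0)[::d]; a=q-q.mean(0); b=p-p.mean(0)
            th=np.arctan2((a[:,0]*b[:,1]-a[:,1]*b[:,0]).sum(),(a*b).sum())
            M=np.array([[np.cos(th),-np.sin(th)],[np.sin(th),np.cos(th)]])
            e=b-a@M.T; r=np.sqrt((e**2).sum(1).mean())
            if best is None or r<best[0]-1e-9: best=(r,p.mean(0)-q.mean(0)@M.T,(np.degrees(th)+90)%180-90)
    return "c %s yaw %.2f rms %.4f"%(np.round(best[1],4),best[2],best[0])
E
python3 - <<'E'
from h import *
t=dict(np.load("top.npz")); s=dict(np.load("scene.npz"))
cv=lambda p,o,k,off:[((x-o[0]+.5)/k-.5+off[0],(y-o[1]+.5)/k-.5+off[1]) for x,y in p]
print("tray top",fit(t,cv([(57,124),(320,86),(398,470),(132,514)],(0,0),7,(380,165)),.018,.19,.13))
print("tray scene",fit(s,cv([(571,30),(756,95),(706,178),(503,107)],(465,0),4.4,(315,155)),.018,.19,.13))
pk=np.array([[57.5,29.5],[57.5,-29.5],[-57.5,-29.5]])/1e3
print("pocket top",fit(t,cv([(147,188),(264,171),(314,408)],(0,0),7,(380,165)),.018,0,0,pk))
print("slab top",fit(t,cv([(595,266),(707,474),(608,522),(492,320)],(465,230),7,(205,220)),.028,.11,.054))
print("slab scene",fit(s,cv([(207,452),(327,463),(318,514),(197,494)],(0,0),3.4,(200,150)),.028,.11,.054))
print("block top",fit(t,cv([(249,139),(359,119),(367,172),(257,194)],(0,0),3.2,(200,180)),.095,.056,.104))
print("block scene",fit(s,cv([(377,227),(431,238),(387,306),(332,291)],(0,0),3.4,(200,150)),.095,.056,.104))
# automated: mask contours
for n,S,box,lo,hi in(("top",t,(203,220,246,266),None,None),):
    im=S["pixels"].astype(int); m=((im[...,0]-im[...,2])>11).astype(np.uint8); k=np.zeros_like(m);k[box[1]:box[3],box[0]:box[2]]=1
    c=max(cv2.findContours(m*k,0,1)[0],key=cv2.contourArea)[:,0]; p=ray(S,c,.028).astype(np.float32); print("slab mask",cv2.minAreaRect(p))
E
```

```text
tray top c [ 0.5095 -0.3013] yaw -0.03 rms 0.0017
tray scene c [ 0.5052 -0.3021] yaw -0.13 rms 0.0036
pocket top c [ 0.5087 -0.3021] yaw 0.02 rms 0.0006
slab top c [0.4789 0.3205] yaw 21.30 rms 0.0023
slab scene c [0.4763 0.3192] yaw 21.31 rms 0.0029
block top c [0.4832 0.0908] yaw 2.04 rms 0.0026
block scene c [0.4812 0.0886] yaw 4.66 rms 0.0047
slab mask ((0.4774501323699951, 0.3214692771434784), (0.11192049831151962, 0.052961476147174835), 21.193086624145508)
```

Call:
send_rows --series "0.19 -0.14 -0.07 0 0 0 1;0.19 -0.14 -0.07 0 0 0 1;0.19 -0.14 -0.07 0 0 0 1;0.19 -0.14 -0.07 0 0 0 1;0.19 -0.14 -0.07 0 0 0 1" --grip_force 60

```text
clock: 0.6
eef_pos: [0.3625, -0.4045, 0.3015]
tool_rot: [-0.0, 0.983, 0.184, -0.0]
ft_force: [0.3, 0.1, 1.3]
gripper_width: 1.003
grip_force: 0.0
```

Call:
send_rows --series "0.2 -0.15 0 0 0 0 1;0.2 -0.15 0 0 0 0 1;0.2 -0.15 0 0 0 0 1;0.2 -0.15 0 0 0 0 1;0.2 -0.15 0 0 0 0 1"

```text
clock: 1.1
eef_pos: [0.4944, -0.1923, 0.3011]
tool_rot: [-0.0, 0.983, 0.184, -0.0]
ft_force: [0.9, -0.0, -0.5]
gripper_width: 1.0
grip_force: 0.0
```

Call:
send_rows --series "0.08 -0.22 0 0 0 0 1;0.08 -0.22 0 0 0 0 1;0.08 -0.22 0 0 0 0 1;0.08 -0.22 0 0 0 0 1;0.08 -0.22 0 0 0 0 1"

```text
clock: 1.6
eef_pos: [0.4881, 0.0416, 0.3011]
tool_rot: [0.0, 0.983, 0.184, -0.0]
ft_force: [0.4, 0.5, 0.2]
gripper_width: 1.0
grip_force: 0.0
```

Call:
send_rows --series "0.08 -0.22 0 0 0 0 1;0.08 -0.22 0 0 0 0 1;0.08 -0.22 0 0 0 0 1;0.08 -0.22 0 0 0 0 1;0.08 -0.22 0 0 0 0 1"

```text
clock: 2.1
eef_pos: [0.4831, 0.2754, 0.301]
tool_rot: [0.0, 0.983, 0.184, -0.0]
ft_force: [1.0, -0.7, 0.0]
gripper_width: 1.002
grip_force: 0.0
```

Call:
send_rows --series "0.04 -0.16 0.2 0 0 0 1;0 0 0.24 0 0 0 1;0 0 0.24 0 0 0 1;0 0 0.12 0 0 0 1;0 0 0 0 0 0 1"

```text
clock: 2.6
eef_pos: [0.4769, 0.3034, 0.1385]
tool_rot: [0.002, 0.983, 0.185, -0.005]
ft_force: [-0.7, 0.5, -0.1]
gripper_width: 1.003
grip_force: 0.0
```

Run:
```python
from h import *
s=bot.sense(); print(s["eef_pos"],s["tool_rot"],np.round(s["q"],2))
r=q2R(s["tool_rot"]); print("tool yaw",np.degrees(np.arctan2(*r.as_matrix()[[1,0],0])), "delta tool",r.inv().apply(np.array([.4775,.3207,.0085])-s["eef_pos"])/.2)
```

```text
[0.47685783 0.30339863 0.13848895] [ 0.00211663  0.98280946  0.18455064 -0.00470634] [-0.45  0.61 -0.25  1.77  0.19  0.8  -1.99]
tool yaw 21.269460209574373 delta tool [ 0.04089148 -0.08102364  0.64937274]
```

Call:
send_rows --series "0.04 -0.08 0.1 0 0 0 1;0 0 0.15 0 0 0 1;0 0 0.15 0 0 0 1;0 0 0.15 0 0 0 1;0 0 0 0 0 0 1"

```text
clock: 3.1
eef_pos: [0.48, 0.3221, 0.0308]
tool_rot: [0.001, 0.983, 0.184, -0.002]
ft_force: [-0.1, -0.0, -0.2]
gripper_width: 1.001
grip_force: 0.0
```

Run:
```python
from h import *
s=bot.sense(); print(s["eef_pos"],s["tool_rot"],s["ft_force"])
r=q2R(s["tool_rot"]); d=R.from_euler("z",21.25,degrees=True)*R.from_euler("x",180,degrees=True); print("rotvec tool units",np.degrees((r.inv()*d).as_rotvec())/4, "delta tool",r.inv().apply(np.array([.4775,.3207,.0085])-s["eef_pos"])/.2)
```

```text
[0.47995806 0.32206459 0.03083016] [ 0.00128246  0.98286919  0.1842839  -0.00244242] [-0.13892082 -0.01473121 -0.22618034]
rotvec tool units [ 0.0232089   0.07554476 -0.00278713] delta tool [-0.01333817  0.00172624  0.11172567]
```

Call:
send_rows --series "-0.01 0 0.11 0 0 0 1;0 0 0 0 0 0 1;0 0 0 0 0 0 0.5;0 0 0 0 0 0 0.3;0 0 0 0 0 0 0.2" --grip_force 60

```text
clock: 3.6
eef_pos: [0.4809, 0.323, 0.0132]
tool_rot: [-0.0, 0.983, 0.184, 0.002]
ft_force: [-0.3, -1.3, 7.1]
gripper_width: 0.616
grip_force: 65.2
```

Call:
send_rows --series "0 0 0 0 0 0 0;0 0 0 0 0 0 0;0 0 0 0 0 0 0;0 0 0 0 0 0 0;0 0 0 0 0 0 0"

```text
clock: 4.1
eef_pos: [0.481, 0.323, 0.0132]
tool_rot: [-0.0, 0.983, 0.184, 0.002]
ft_force: [-0.3, -1.3, 5.9]
gripper_width: 0.613
grip_force: 65.2
```

Call:
send_rows --series "0 0 -0.05 0 0 0 0;0 0 -0.1 0 0 0 0;0 0 -0.1 0 0 0 0;0 0 0 0 0 0 0;0 0 0 0 0 0 0"

```text
clock: 4.6
eef_pos: [0.4793, 0.3224, 0.061]
tool_rot: [-0.0, 0.983, 0.184, 0.0]
ft_force: [-0.9, -0.3, -3.3]
gripper_width: 0.609
grip_force: 64.1
```

Run:
```python
from h import *
for n in("scene","top"):
    s=bot.snapshot(n); P=cloud(s); im=s["pixels"].astype(int); np.savez(n+"1.npz",**s)
    e=bot.sense(); r=q2R(e["tool_rot"]); L=r.inv().apply((P-e["eef_pos"]).reshape(-1,3)).reshape(P.shape)
    near=(abs(L[...,0])<.07)&(abs(L[...,1])<.05)&(L[...,2]<.035)&(L[...,2]>-.03)
    sl=near&(abs(L[...,0])>.02)&(abs(L[...,1])<.02)
    q=L[sl]; print(n,"slab top in tool z hist",np.histogram(q[:,2],np.arange(-.03,.036,.004))[0], "x ext",np.percentile(L[near][:,0],[1,99]))
    t=q[abs(q[:,2]-np.median(q[:,2]))<.006]
    A=np.c_[t[:,:2],np.ones(len(t))]; print(" plane tilt,offset",np.linalg.lstsq(A,t[:,2],rcond=None)[0].round(4))
    f=(abs(L[...,0])<.011)&(abs(L[...,1])>.024)&(abs(L[...,1])<.06)&(abs(L[...,2])<.06)
    print(" finger z hist",np.histogram(L[f][:,2],np.arange(-.06,.04,.004))[0])
print(e["eef_pos"],e["ft_force"])
```

```text
scene slab top in tool z hist [  0   0  53 134  53   1   2   1   0   2   0   0   0   0   0   0] x ext [-0.05919096  0.04994531]
 plane tilt,offset [-0.0006  0.0034 -0.016 ]
 finger z hist [ 7  6  0  0  0  0  1  3  4  5  6 10  4  0  0  1  6  1  0  0  0  0  0  0]
top slab top in tool z hist [0 0 0 3 2 0 1 0 0 2 0 0 0 0 0 0] x ext [-0.05680099 -0.03439051]
 plane tilt,offset [-0.5671 -0.5827 -0.0553]
 finger z hist [2 1 0 0 0 0 0 0 0 0 0 0 0 0 0 0 0 0 0 0 0 0 0 0]
[0.47855988 0.32180597 0.05979333] [-0.32410094  0.19349142 -4.84882048]
```

Call:
send_rows --series "0 0 -0.2 0 0 1 0;0 0 -0.24 0 0 1 0;0 0 -0.24 0 0 1 0;0 0 -0.24 0 0 1 0;0 0 -0.22 0 0 1 0" --grip_force 80

```text
clock: 5.2
eef_pos: [0.4787, 0.3222, 0.2897]
tool_rot: [0.0, 1.0, 0.01, -0.001]
ft_force: [1.1, 0.4, -4.3]
gripper_width: 0.601
grip_force: 90.9
```

Call:
send_rows --series "0 0 -0.06 0 0 0.31 0;0 0.1 0 0 0 0 0;0 0.2 0 0 0 0 0;0 0.2 0 0 0 0 0;0 0.2 0 0 0 0 0"

```text
clock: 5.7
eef_pos: [0.478, 0.1805, 0.298]
tool_rot: [0.001, 1.0, 0.001, -0.003]
ft_force: [0.9, -0.5, -3.7]
gripper_width: 0.604
grip_force: 90.8
```

Call:
send_rows --series "0.03 0.2 0 0 0 0 0;0.03 0.2 0 0 0 0 0;0.03 0.2 0 0 0 0 0;0.03 0.2 0 0 0 0 0;0.03 0.2 0 0 0 0 0"

```text
clock: 6.2
eef_pos: [0.5081, -0.019, 0.2982]
tool_rot: [-0.0, 1.0, 0.0, -0.003]
ft_force: [0.2, -0.4, -3.5]
gripper_width: 0.607
grip_force: 90.9
```

Call:
send_rows --series "0.02 0.2 0 0 0 0 0;0 0.2 0 0 0 0 0;0 0.2 0 0 0 0 0;0 0.2 0 0 0 0 0;0 0.2 0 0 0 0 0"

```text
clock: 6.7
eef_pos: [0.5121, -0.2185, 0.2979]
tool_rot: [-0.001, 1.0, 0.0, -0.003]
ft_force: [1.4, -0.9, -4.4]
gripper_width: 0.604
grip_force: 90.9
```

Call:
send_rows --series "0 0.2 0.1 0 0 0 0;0 0.1 0.2 0 0 0 0;0 0 0.2 0 0 0 0;0 0 0.2 0 0 0 0;0 0 0.1 0 0 0 0"

```text
clock: 7.2
eef_pos: [0.5093, -0.2754, 0.1342]
tool_rot: [-0.003, 1.0, 0.0, -0.006]
ft_force: [-0.8, 0.2, -3.3]
gripper_width: 0.603
grip_force: 90.8
```

```bash
cat >> h.py <<'E'
def go(p,yaw):
    s=bot.sense(); r=q2R(s["tool_rot"]); d=R.from_euler("z",yaw,degrees=True)*R.from_euler("x",180,degrees=True)
    print("at",s["eef_pos"].round(4),"F",s["ft_force"].round(1),"M",s["moment"].round(2),"q",s["q"].round(2),"w",round(s["gripper_width"],3)); print("turn units",(np.degrees((r.inv()*d).as_rotvec())/4).round(3),"shift units",(r.inv().apply(np.array(p)-s["eef_pos"])/.2).round(4))
E
python3 -c "
from h import *
go([.512,-.3015,.06],0)"
```

```text
at [ 0.5093 -0.2754  0.1342] F [-0.8  0.2 -3.3] M [ 0.06 -0.01 -0.02] q [ 0.46  0.62  0.    1.74 -0.    0.8  -1.11] w 0.603
turn units [-0.085  0.161  0.004] shift units [0.0176 0.1327 0.3698]
```

Call:
send_rows --series "0 0.13 0.1 0 0 0 0;0 0 0.15 0 0 0 0;0 0 0.12 0 0 0 0;0 0 0 0 0 0 0;0 0 0 0 0 0 0"

```text
clock: 7.7
eef_pos: [0.5126, -0.3026, 0.0653]
tool_rot: [-0.001, 1.0, 0.0, -0.002]
ft_force: [-0.2, 0.1, -3.5]
gripper_width: 0.603
grip_force: 90.8
```

Run:
```python
from h import *
go([.512,-.3015,.05],0)
for n in("scene","top"):
    s=bot.snapshot(n); np.savez(n+"2.npz",**s)
    if n=="scene": A=s["pixels"][145:215,305:395]
    else: B=s["pixels"][160:250,370:450]
o=np.zeros((540,800,3),np.uint8)
o[:350,:450]=cv2.resize(A,(450,350),interpolation=cv2.INTER_CUBIC)
o[:382,455:795]=cv2.resize(B,(340,382),interpolation=cv2.INTER_CUBIC)
save("hold.png",o)
s=dict(np.load("scene2.npz")); P=cloud(s); e=bot.sense(); L=q2R(e["tool_rot"]).inv().apply((P-e["eef_pos"]).reshape(-1,3)).reshape(P.shape)
m=(abs(L[...,0])<.07)&(abs(L[...,1])<.022)&(abs(L[...,2]+.016)<.006)&(abs(L[...,0])>.015)
t=L[m]; print(len(t),np.percentile(t[:,0],[0,1,3,97,99,100]).round(4),np.linalg.lstsq(np.c_[t[:,:2],np.ones(len(t))],t[:,2],rcond=None)[0].round(4))
```

```text
at [ 0.5126 -0.3026  0.0653] F [-0.2  0.1 -3.5] M [-0.04 -0.03 -0.03] q [ 0.5   0.73  0.    1.75 -0.    0.66 -1.07] w 0.603
turn units [-0.028  0.044  0.011] shift units [-0.0026 -0.0055  0.0764]
104 [-0.0636 -0.0628 -0.06    0.044   0.0444  0.0457] [ 0.0044 -0.0072 -0.0137]
```

View pics/hold.png

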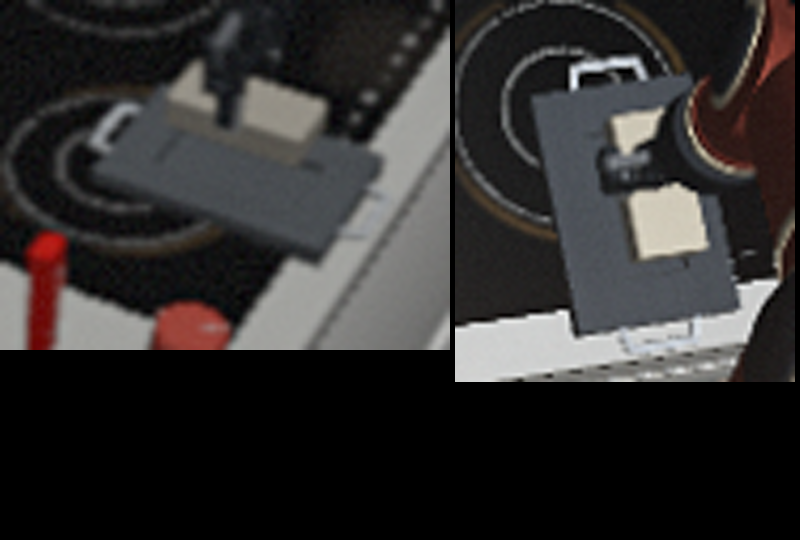

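The held slab hangs level above the pocket. In the top half of the picture its corners are at TL (608,115), BL (635,260), BR (708,249); the pocket's lower right corner shows at (687,262). I compare the slab with the pocket in this one camera.

Run:
```python
from h import *
t=dict(np.load("top2.npz")); s=dict(np.load("scene2.npz"))
cv=lambda p,o,k,off:[((x-o[0]+.5)/k-.5+off[0],(y-o[1]+.5)/k-.5+off[1]) for x,y in p]
loc=np.array([[55,27],[-55,27],[-55,-27]])/1e3
for z in(.079,.081,.083): print(z,"slab top",fit(t,cv([(608,115),(635,260),(708,249)],(455,0),4.25,(370,160)),z,0,0,loc))
im=t["pixels"].astype(int); m=((im[...,0]-im[...,2])>18)&(im[...,0]>150); m[:,:400]=0;m[:160]=0;m[225:]=0;m[:,440:]=0
v,u=np.nonzero(m); p=ray(t,np.c_[u,v],.081); print(len(p),"mask ext x",np.percentile(p[:,0],[0,1,99,100]).round(4),"y",np.percentile(p[:,1],[0,1,99,100]).round(4))
im=s["pixels"].astype(int); print("scene",fit(s,cv([(190,60),(328,98),(302,137)],(0,0),5,(305,145)),.081,0,0,np.array([[55,-27],[-55,-27],[-55,27]])/1e3))
```

```text
0.079 slab top c [ 0.5115 -0.3009] yaw -0.27 rms 0.0010
0.081 slab top c [ 0.5112 -0.3003] yaw -0.27 rms 0.0010
0.083 slab top c [ 0.5108 -0.2996] yaw -0.27 rms 0.0009
324 mask ext x [0.457  0.4575 0.5841 0.602 ] y [-0.3931 -0.3799 -0.2769 -0.2762]
scene c [ 0.5085 -0.3026] yaw 4.13 rms 0.0010
```

Call:
send_rows --series "-0.012 0.006 0.06 0 0 0 0;0 0 0.06 0 0 0 0;0 0 0.02 0 0 0 0;0 0 0 0 0 0 0;0 0 0 0 0 0 0"

```text
clock: 8.3
eef_pos: [0.5112, -0.3046, 0.0387]
tool_rot: [-0.0, 1.0, 0.0, 0.0]
ft_force: [-0.3, 0.3, -3.5]
gripper_width: 0.604
grip_force: 90.8
```

Run:
```python
from h import *
go([.510,-.3037,.034],0)
```

```text
at [ 0.5112 -0.3046  0.0387] F [-0.3  0.3 -3.5] M [ 0.03 -0.04 -0.01] q [ 0.5   0.77  0.    1.77 -0.    0.61 -1.07] w 0.604
turn units [-0.001 -0.003  0.003] shift units [-0.0062 -0.0047  0.0234]
```

Call:
send_rows --series "-0.006 -0.004 0.02 0 0 0 0;0 0 0.015 0 0 0 0;0 0 0 0 0 0 0;0 0 0.01 0 0 0 0;0 0 0 0 0 0 0"

```text
clock: 8.8
eef_pos: [0.5098, -0.3038, 0.0295]
tool_rot: [-0.0, 1.0, 0.0, -0.0]
ft_force: [-0.3, 0.2, -4.0]
gripper_width: 0.602
grip_force: 90.8
```

Call:
send_rows --series "0 0 0.015 0 0 0 0;0 0 0 0 0 0 0;0 0 0 0 0 0 0"

```text
clock: 9.1
eef_pos: [0.5098, -0.3038, 0.0266]
tool_rot: [-0.0, 1.0, 0.0, -0.0]
ft_force: [-0.7, 0.2, -4.0]
gripper_width: 0.606
grip_force: 90.8
```

Run:
```python
from h import *
go([.510,-.3037,.022],0)
```

```text
at [ 0.5098 -0.3038  0.0266] F [-0.7  0.2 -4. ] M [-0.06 -0.02  0.02] q [ 0.5   0.79  0.    1.78 -0.    0.58 -1.07] w 0.606
turn units [-0.002  0.003  0.002] shift units [ 0.0009 -0.0005  0.0232]
```

No contact yet at slab bottom ≈ 14.6 mm, so it is probably entering the pocket. Continuing.

Call:
send_rows --series "0 0 0.01 0 0 0 0;0 0 0 0 0 0 0;0 0 0 0 0 0 0"

```text
clock: 9.4
eef_pos: [0.5098, -0.3038, 0.0247]
tool_rot: [-0.0, 1.0, 0.0, -0.0]
ft_force: [0.6, 0.4, -3.2]
gripper_width: 0.608
grip_force: 90.8
```

Call:
send_rows --series "0 0 0.01 0 0 0 0;0 0 0 0 0 0 0;0 0 0 0 0 0 0"

```text
clock: 9.7
eef_pos: [0.5101, -0.304, 0.0235]
tool_rot: [0.0, 1.0, 0.0, 0.0]
ft_force: [-0.7, 0.2, 3.1]
gripper_width: 0.603
grip_force: 91.6
```

Call:
send_rows --series "0 0 0.005 0 0 0 0;0 0 0 0 0 0 0;0 0 0 0 0 0 0"

```text
clock: 10.0
eef_pos: [0.5102, -0.304, 0.0234]
tool_rot: [0.0, 1.0, 0.0, 0.0]
ft_force: [-2.8, 1.8, 9.8]
gripper_width: 0.607
grip_force: 92.3
```

Contact at TCP z 0.0234 matches the seated value: the grip was at 0.0132 on the counter, plus the 10 mm pocket floor. Releasing.

Call:
send_rows --series "0 0 -0.006 0 0 0 0.7;0 0 0 0 0 0 0.8;0 0 0 0 0 0 1;0 0 0 0 0 0 1;0 0 0 0 0 0 1"

```text
clock: 10.5
eef_pos: [0.5099, -0.3039, 0.0227]
tool_rot: [-0.0, 1.0, 0.0, -0.0]
ft_force: [0.2, -0.5, -0.2]
gripper_width: 1.001
grip_force: 0.0
```

Call:
send_rows --series "0 0 -0.1 0 0 0 1;0 0 -0.2 0 0 0 1;0 0 -0.24 0 0 0 1;0 0 -0.24 0 0 -1 1;0 -0.1 -0.24 0 0 -1 1"

```text
clock: 11.0
eef_pos: [0.5078, -0.2878, 0.2271]
tool_rot: [0.002, 0.998, 0.069, 0.0]
ft_force: [-0.4, -0.6, 0.2]
gripper_width: 0.999
grip_force: 0.0
```

Call:
send_rows --series "0 -0.2 -0.12 0 0 -1 1;0 -0.24 -0.05 0 0 -1 1;0 -0.24 0 0 0 -1 1;0 0 0 0 0 0 1;0 0 0 0 0 0 1"

```text
clock: 11.5
eef_pos: [0.4796, -0.151, 0.2594]
tool_rot: [0.0, 0.985, 0.175, 0.0]
ft_force: [0.1, 0.1, 0.1]
gripper_width: 0.999
grip_force: 0.0
```

Run:
```python
from h import *
go([.4825,-.05,.30],93)
o=np.zeros((600,800,3),np.uint8)
for n in("scene","top"):
    s=bot.snapshot(n); np.savez(n+"3.npz",**s); P=cloud(s); Z=P[...,2]
    m=(abs(P[...,0]-.51)<.05)&(abs(P[...,1]+.302)<.022); q=P[m]; q=q[(q[:,2]>.028)&(q[:,2]<.05)]
    print(n,len(q),np.median(q[:,2]),np.linalg.lstsq(np.c_[q[:,:2]-[.51,-.302],np.ones(len(q))],q[:,2],rcond=None)[0].round(4))
    if n=="scene": o[:400,:450]=cv2.resize(s["pixels"][150:206,317:380],(450,400),interpolation=cv2.INTER_CUBIC)
    else: o[:560,455:795]=cv2.resize(s["pixels"][165:245,388:436],(340,560),interpolation=cv2.INTER_CUBIC)
save("seat.png",o)
```

```text
at [ 0.4796 -0.151   0.2594] F [0.1 0.1 0.1] M [-0.06  0.03 -0.04] q [ 0.35  0.36 -0.12  1.8   0.05  0.99 -1.01] w 0.999
turn units [ 7.0000e-03  1.0000e-03 -1.8214e+01] shift units [ 0.1877 -0.469  -0.2031]
scene 194 0.038300726572972454 [-0.0006 -0.0326  0.0379]
top 0 nan [0. 0. 0.]
  return _methods._mean(a, axis=axis, dtype=dtype,
  ret = ret.dtype.type(ret / rcount)
```

View pics/seat.png

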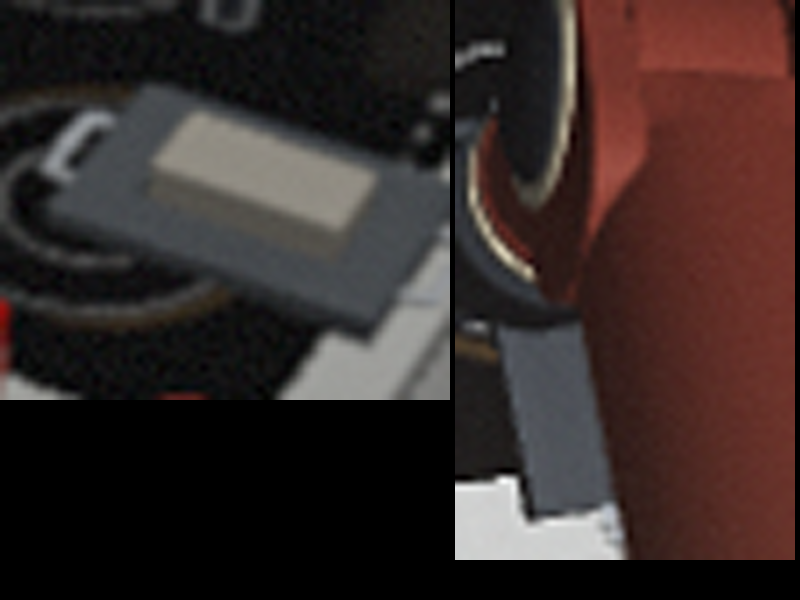

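The slab stands in the pocket with its top 38 mm up, parallel to the tray (scene corners (195,112), (378,178), (340,235), (150,165)). Next, turn the hand for the turner.

Call:
send_rows --series "0 0 -0.1 0 0 -1 1;0 0 -0.1 0 0 -1 1;0 0 -0.05 0 0 -1 1;0 0 0 0 0 -1 1;0 0 0 0 0 -1 1"

```text
clock: 12.1
eef_pos: [0.48, -0.1541, 0.3091]
tool_rot: [0.0, 0.94, 0.342, 0.0]
ft_force: [-0.0, -0.2, 0.0]
gripper_width: 1.0
grip_force: 0.0
```

Call:
send_rows --series "0 0 0 0 0 -1 1;0 0 0 0 0 -1 1;0 0 0 0 0 -1 1;0 0 0 0 0 -1 1;0 0 0 0 0 -1 1"

```text
clock: 12.6
eef_pos: [0.4798, -0.1541, 0.3085]
tool_rot: [-0.0, 0.866, 0.5, -0.0]
ft_force: [0.5, -0.0, -0.8]
gripper_width: 1.001
grip_force: 0.0
```

Call:
send_rows --series "0 0 0 0 0 -1 1;0 0 0 0 0 -1 1;0 0 0 0 0 -1 1;0 0 0 0 0 -1 1;0 0 0 0 0 -1 1"

```text
clock: 13.1
eef_pos: [0.4798, -0.1541, 0.3085]
tool_rot: [-0.0, 0.766, 0.642, -0.0]
ft_force: [0.1, -0.5, 0.7]
gripper_width: 1.002
grip_force: 0.0
```

Call:
send_rows --series "0 0 0 0 0 -1 1;0 0 0 0 0 -1 1;0 0 0 0 0 -1 1;0 0 0 0 0 -0.2 1;0 0 0 0 0 0 1"

```text
clock: 13.6
eef_pos: [0.4797, -0.1533, 0.3087]
tool_rot: [-0.0, 0.691, 0.723, -0.0]
ft_force: [-0.9, -0.3, 0.0]
gripper_width: 0.998
grip_force: 0.0
```

Run:
```python
from h import *
go([.4815,.0905,.29],93)
for n in("scene","top"):
    s=bot.snapshot(n); np.savez(n+"4.npz",**s); P=cloud(s); im=s["pixels"].astype(int)
    red=(im[...,0]>90)&(im[...,1]<60)&(im[...,2]<70)&(P[...,2]>.12)&(P[...,2]<.26)&(abs(P[...,0]-.48)<.04)&(abs(P[...,1]-.09)<.04)
    top=P[red&(P[...,2]>.232)]
    print(n,red.sum(),len(top),top.mean(0) if len(top) else 0, [(np.round(x,4)) for x in (top[:,:2].min(0),top[:,:2].max(0))] if len(top) else 0)
    v,u=np.nonzero(red); 
    if len(u): p=ray(s,np.c_[u,v],.24); print(" ray@.24 ext",p.min(0).round(4),p.max(0).round(4))
s=dict(np.load("scene4.npz")); P=cloud(s);m=(abs(P[...,0]-.51)<.06)&(abs(P[...,1]+.302)<.03)&(P[...,2]>.033)&(P[...,2]<.043); q=P[m]; print("slab",cv2.minAreaRect(q[:,:2].astype(np.float32)),np.median(q[:,2]))
```

```text
at [ 0.4797 -0.1533  0.3087] F [-0.9 -0.3  0. ] M [-0.02  0.03 -0.  ] q [ 0.55  0.33 -0.39  1.71  0.14  1.13  0.16] w 0.998
turn units [-0.007 -0.003 -0.1  ] shift units [1.2175 0.0641 0.0937]
scene 134 38 [0.47907787 0.09209539 0.23830432] [array([0.4723, 0.0762]), array([0.488 , 0.1032])]
 ray@.24 ext [0.4383 0.0789] [0.4873 0.1793]
top 73 39 [0.48112572 0.09138208 0.2406119 ] [array([0.4748, 0.0812]), array([0.4877, 0.1013])]
 ray@.24 ext [0.4626 0.0809] [0.4883 0.1054]
slab ((0.5050338506698608, -0.3022588789463043), (0.05868060141801834, 0.108649343252182), 89.22077178955078) 0.03799126299362232
```

Call:
send_rows --series "0.2 0.01 0 0 0 -0.15 1;0.2 0.01 0 0 0 0 1;0.2 0.01 0 0 0 0 1;0.2 0.01 0 0 0 0 1;0.2 0.01 0 0 0 0 1"

```text
clock: 14.2
eef_pos: [0.4783, 0.0496, 0.3093]
tool_rot: [0.0, 0.686, 0.727, 0.0]
ft_force: [1.1, -0.3, 0.4]
gripper_width: 1.001
grip_force: 0.0
```

Call:
send_rows --series "0.2 0.01 0 0 0 0 1;0.02 0 0 0 0 0 1;0 0 0 0 0 0 1;0 0 0 0 0 0 1"

```text
clock: 14.6
eef_pos: [0.4779, 0.0908, 0.309]
tool_rot: [0.0, 0.687, 0.727, -0.0]
ft_force: [0.1, -0.2, 0.2]
gripper_width: 0.998
grip_force: 0.0
```

Run:
```python
from h import *
go([.4808,.0913,.191],93.2)
```

```text
at [0.4779 0.0908 0.309 ] F [ 0.1 -0.2  0.2] M [ 0.   -0.01 -0.02] q [ 0.13  0.32 -0.49  1.75  0.16  1.12 -0.35] w 0.998
turn units [-0.003  0.016  0.019] shift units [0.0022 0.0147 0.5898]
```

Call:
send_rows --series "0 0.015 0.1 0 0 0 1;0 0 0.15 0 0 0 1;0 0 0.15 0 0 0 1;0 0 0.15 0 0 0 1;0 0 0.04 0 0 0 1"

```text
clock: 15.1
eef_pos: [0.479, 0.0895, 0.1883]
tool_rot: [-0.001, 0.687, 0.727, -0.003]
ft_force: [-0.1, -0.5, -1.0]
gripper_width: 0.999
grip_force: 0.0
```

Call:
send_rows --series "0 0 0 0 0 0 1;0 0 0 0 0 0 1"

```text
clock: 15.3
eef_pos: [0.4818, 0.0921, 0.1923]
tool_rot: [0.001, 0.686, 0.727, 0.001]
ft_force: [0.2, -0.2, 0.6]
gripper_width: 1.001
grip_force: 0.0
```

Run:
```python
from h import *
go([.4808,.0913,.191],93.2)
```

```text
at [0.4818 0.0921 0.1923] F [ 0.2 -0.2  0.6] M [-0.02 -0.02  0.09] q [ 0.08  0.45 -0.45  1.92  0.26  0.83 -0.44] w 1.001
turn units [ 0.033 -0.004  0.029] shift units [-0.0037 -0.0051  0.0063]
```

Good. Closing on the handle.

Call:
send_rows --series "0 -0.004 0 0 0 0 0.6;0 0 0 0 0 0 0.4;0 0 0 0 0 0 0.3;0 0 0 0 0 0 0.2;0 0 0 0 0 0 0.1" --grip_force 50

```text
clock: 15.8
eef_pos: [0.4814, 0.0927, 0.1917]
tool_rot: [0.001, 0.686, 0.728, 0.002]
ft_force: [2.7, 0.2, 2.5]
gripper_width: 0.182
grip_force: 53.9
```

Call:
send_rows --series "0 0 0 0 0 0 0;0 0 0 0 0 0 0;0 0 0 0 0 0 0;0 0 0 0 0 0 0;0 0 0 0 0 0 0"

```text
clock: 16.3
eef_pos: [0.4814, 0.0927, 0.1917]
tool_rot: [0.001, 0.686, 0.728, 0.002]
ft_force: [4.9, 0.5, 1.0]
gripper_width: 0.181
grip_force: 53.2
```

Run:
```python
from h import *
go([.4808,.0913,.191],93.2)
```

```text
at [0.4814 0.0927 0.1917] F [4.9 0.5 1. ] M [-0.02 -1.46 -0.01] q [ 0.08  0.45 -0.45  1.92  0.26  0.82 -0.45] w 0.181
turn units [ 0.051 -0.01   0.05 ] shift units [-0.0068 -0.0033  0.0036]
```

Call:
send_rows --series "0 0.005 0 0 0 0 0;0 0 0 0 0 0 0"

```text
clock: 16.5
eef_pos: [0.4815, 0.0927, 0.1917]
tool_rot: [0.0, 0.686, 0.728, 0.001]
ft_force: [3.7, -0.2, 5.5]
gripper_width: 0.176
grip_force: 53.7
```

Call:
send_rows --series "0 0 -0.03 0 0 0 0;0 0 -0.05 0 0 0 0;0 0 -0.05 0 0 0 0;0 0 0 0 0 0 0" --grip_force 80

```text
clock: 16.9
eef_pos: [0.48, 0.0925, 0.2174]
tool_rot: [-0.0, 0.686, 0.728, -0.001]
ft_force: [2.1, 0.4, 1.3]
gripper_width: 0.175
grip_force: 83.2
```

Run:
```python
from h import *
go([.4808,.0913,.31],93.2)
```

```text
at [0.48   0.0925 0.2174] F [2.1 0.4 1.3] M [ 0.03 -0.84 -0.11] q [ 0.09  0.42 -0.46  1.89  0.23  0.89 -0.42] w 0.175
turn units [-0.024  0.004  0.05 ] shift units [-0.0062  0.0028 -0.4629]
```

Lifting smoothly. Continuing until the tip is well clear.

Call:
send_rows --series "0 0.003 -0.1 0 0 0 0;0 0 -0.1 0 0 0 0;0 0 -0.1 0 0 0 0;0 0 -0.1 0 0 0 0;0 0 -0.1 0 0 0 0"

```text
clock: 17.4
eef_pos: [0.4778, 0.0923, 0.3164]
tool_rot: [-0.003, 0.685, 0.728, -0.004]
ft_force: [0.3, -0.8, -1.9]
gripper_width: 0.175
grip_force: 83.3
```

Call:
send_rows --series "0 0 0 0 0 0 0;0 0 0 0 0 0 0"

```text
clock: 17.6
eef_pos: [0.4793, 0.0923, 0.3158]
tool_rot: [-0.001, 0.686, 0.728, -0.002]
ft_force: [-0.1, -0.1, -1.9]
gripper_width: 0.176
grip_force: 83.2
```

Run:
```python
from h import *
go([.4808,.0913,.31],93.2)
e=bot.sense();r=q2R(e["tool_rot"])
s=bot.snapshot("scene"); np.savez("scene5.npz",**s); P=cloud(s)
L=r.inv().apply((P-e["eef_pos"]).reshape(-1,3)).reshape(P.shape); 
m=(abs(L[...,0])<.05)&(abs(L[...,1])<.03)&(L[...,2]>.02)&(P[...,2]>.085)
v,u=np.nonzero(m); print(len(u),u.min(),u.max(),v.min(),v.max(), np.percentile(L[m][:,2],[50,95,99,100]))
for a in np.arange(.02,.2,.02):
    k=m&(abs(L[...,2]-a)<.01); print(round(a,2),k.sum(),L[k].mean(0).round(4) if k.sum() else "")
save("lift.png",s["pixels"][120:300,240:390],4)
```

```text
at [0.4793 0.0923 0.3158] F [-0.1 -0.1 -1.9] M [-0.01  0.09 -0.01] q [ 0.13  0.32 -0.49  1.73  0.16  1.14 -0.35] w 0.176
turn units [-0.071  0.013  0.06 ] shift units [-0.0055  0.0076  0.029 ]
603 298 326 180 242 [0.21836438 0.22714916 0.22967999 0.23036515]
0.02 19 [ 0.0052 -0.005   0.026 ]
0.04 16 [ 0.0022 -0.0053  0.0372]
0.06 12 [ 0.0001 -0.0036  0.0577]
0.08 15 [-0.0015 -0.0018  0.079 ]
0.1 19 [-1.000e-04 -2.100e-03  1.023e-01]
0.12 48 [ 0.001  -0.0024  0.1196]
0.14 36 [-0.0026 -0.0022  0.141 ]
0.16 37 [-0.0024 -0.002   0.1611]
0.18 18 [-0.0004 -0.0023  0.1749]
```

View pics/lift.png

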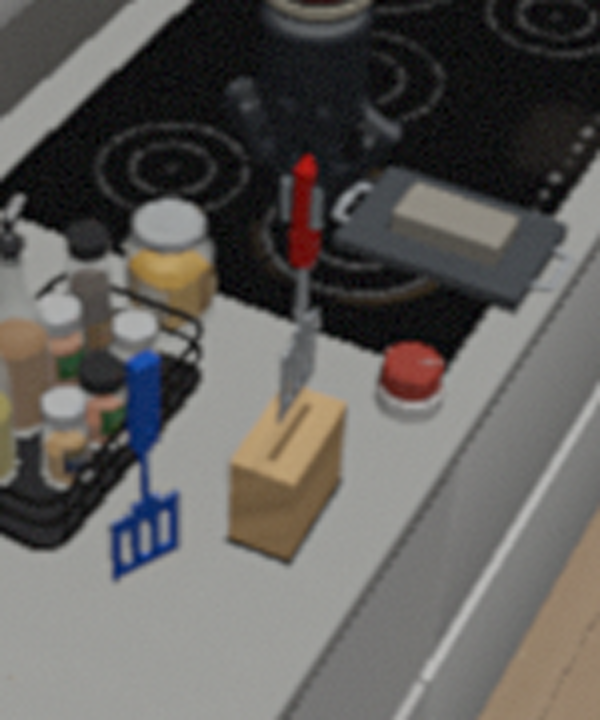

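The picture shows the turner out of the block and straight in the grip, blade tip at (285,410) clear above the block. The slab is seated square and the blue decoy, timer and jar are untouched. Carrying it to the tray.

Call:
send_rows --series "-0.1 -0.02 0 0 0 0 0;-0.19 -0.05 0 0 0 0 0;-0.19 -0.05 0 0 0 0 0;-0.19 -0.05 0 0 0 0 0;-0.19 -0.05 0 0 0 0 0"

```text
clock: 18.15
eef_pos: [0.4456, -0.083, 0.3154]
tool_rot: [-0.002, 0.686, 0.728, -0.001]
ft_force: [-0.6, 0.1, -0.7]
gripper_width: 0.179
grip_force: 83.1
```

Call:
send_rows --series "-0.19 -0.05 0 0 0 0 0;-0.19 -0.05 0 0 0 0 0;-0.19 -0.05 0 0 0 0 0;-0.19 -0.03 0 0 0 0 0;-0.08 0 0 0 0 0 0"

```text
clock: 18.65
eef_pos: [0.4188, -0.2556, 0.315]
tool_rot: [-0.002, 0.688, 0.725, -0.002]
ft_force: [0.2, 0.3, -1.6]
gripper_width: 0.175
grip_force: 83.3
```

Call:
send_rows --series "0 0 0 0 0 1 0;0 0 0 0 0 1 0;0 0 0 0 0 1 0;0 0 0 0 0 1 0;0 0 0 0 0 1 0"

```text
clock: 19.15
eef_pos: [0.4212, -0.2499, 0.3156]
tool_rot: [-0.002, 0.802, 0.597, -0.0]
ft_force: [0.6, 0.3, -1.1]
gripper_width: 0.177
grip_force: 83.2
```

Call:
send_rows --series "0 0 0 0 0 1 0;0 0 0 0 0 1 0;0 0 0 0 0 1 0;0 0 0 0 0 0.5 0;0 0 0 0 0 0 0"

```text
clock: 19.65
eef_pos: [0.4213, -0.2501, 0.3158]
tool_rot: [-0.002, 0.868, 0.496, -0.001]
ft_force: [0.8, -0.3, -1.7]
gripper_width: 0.177
grip_force: 83.2
```

Call:
send_rows --series "0 0 0 -1 0 0 0;0 0 0 -1 0 0 0;0 0 0 -1 0 0 0;0 0 0 -1 0 0 0;0 0 0 -1 0 0 0"

```text
clock: 20.15
eef_pos: [0.4212, -0.2505, 0.3162]
tool_rot: [0.151, 0.855, 0.489, 0.086]
ft_force: [0.0, 0.7, -2.5]
gripper_width: 0.174
grip_force: 83.3
```

```bash
cat >> h.py <<'E'
def goal(tz=.075):
    az=np.radians(-31); o=np.array([np.cos(az),np.sin(az),0]); c=np.sqrt(.5)
    z=c*o+[0,0,-c]; x=np.array([-o[1],o[0],0]); y=np.cross(z,x)
    d=R.from_matrix(np.c_[x,y,z]); p=np.array([.506,-.304,tz+.035*c])-.1463*z
    s=bot.sense(); r=q2R(s["tool_rot"]); print("at",s["eef_pos"].round(4),"F",s["ft_force"].round(1),"q",s["q"].round(2),"goal",p.round(4))
    print("turn units",(np.degrees((r.inv()*d).as_rotvec())/4).round(3),"shift units",(r.inv().apply(p-s["eef_pos"])/.2).round(4),"tool x z",r.as_matrix()[2,0].round(4))
    print("blade centre",(s["eef_pos"]+r.apply([0,0,.1463])).round(4),"tip",(s["eef_pos"]+r.apply([0,0,.1813])).round(4),"tilt",np.degrees(np.arccos(-r.as_matrix()[2,2])).round(2))
E
python3 -c "
from h import *
goal()"
```

```text
at [ 0.4212 -0.2505  0.3162] F [ 0.   0.7 -2.5] q [ 0.67  0.13 -0.21  2.    0.08  0.67 -0.13] goal [ 0.4173 -0.2507  0.2032]
turn units [-6.25  -0.072  0.107] shift units [-0.0112 -0.2085  0.5254] tool x z 0.0002
blade centre [ 0.4644 -0.2758  0.1787] tip [ 0.4747 -0.2819  0.1458] tilt 20.0
```

Call:
send_rows --series "0 0 0 -1 0 0 0;0 0 0 -1 0 0 0;0 0 0 -1 0 0 0;0 0 0 -1 0 0 0;0 0 0 -1 0 0 0"

```text
clock: 20.65
eef_pos: [0.4208, -0.2507, 0.316]
tool_rot: [0.297, 0.816, 0.466, 0.17]
ft_force: [0.2, -1.9, -1.2]
gripper_width: 0.177
grip_force: 83.3
```

Call:
send_rows --series "0 0 0 -1 0 0 0;0 0 0 -0.25 0 0.1 0;0 0 0 0 0 0 0"

```text
clock: 20.95
eef_pos: [0.4203, -0.2552, 0.3172]
tool_rot: [0.317, 0.812, 0.459, 0.174]
ft_force: [-0.2, 0.6, -1.1]
gripper_width: 0.174
grip_force: 83.2
```

```bash
python3 -c "
from h import *
goal()"
```

```text
at [ 0.4203 -0.2552  0.3172] F [-0.2  0.6 -1.1] q [ 0.33  0.03  0.14  2.32  0.82  0.07 -0.87] goal [ 0.4173 -0.2507  0.2032]
turn units [-0.659  0.129  0.043] shift units [ 0.0163 -0.4021  0.4049] tool x z -0.0086
blade centre [ 0.5041 -0.3071  0.2091] tip [ 0.5242 -0.3195  0.1833] tilt 42.37
```

q6 is close to its lower limit (0.07), so a radial tilt will not lower far enough. I fit a quick kinematic model from the recorded poses to choose a better azimuth for the tilt.

```bash
cat > kin.py <<'E'
from h import *
import itertools
from scipy.optimize import least_squares
def fk(q,p,s,c):
    d1,d3,d5,d7,a3,a4,a6=p; ez=lambda a:R.from_euler("z",a); ey=lambda a:R.from_euler("y",a)
    r=ez(s[0]*q[0]); t=np.array([0,0,d1]); r=r*ey(q[1]); t=t+r.apply([0,0,d3]); r=r*ez(s[1]*q[2]); t=t+r.apply([a3,0,0])
    r=r*ey(q[3]); t=t+r.apply([a4,0,d5]); r=r*ez(s[2]*q[4])*ey(q[5]); t=t+r.apply([a6,0,0]); r=r*ez(s[3]*q[6]+c); return t+r.apply([0,0,d7]),r
S=[([1.17344552,.61582878,-.0126304,1.4247486,.00805568,1.10342899,-.04041121],[.23534,-.60515,.23025],[-.00116,.98285,.18439,-.00021]),
([-.45,.61,-.25,1.77,.19,.8,-1.99],[.47686,.3034,.13849],[.00212,.98281,.18455,-.00471]),
([.5,.79,0,1.78,0,.58,-1.07],[.5098,-.3038,.0266],[0,1,0,0]),
([.55,.33,-.39,1.71,.14,1.13,.16],[.4797,-.1533,.3087],[0,.691,.723,0]),
([.08,.45,-.45,1.92,.26,.83,-.44],[.4818,.0921,.1923],[.001,.686,.727,.001]),
([.67,.13,-.21,2.0,.08,.67,-.13],[.4212,-.2505,.3162],[.151,.855,.489,.086])]
if __name__=="__main__":
    e=bot.sense(); S.append((e["q"],e["eef_pos"],e["tool_rot"]))
    best=(9,)
    for s in itertools.product((1,-1),repeat=4):
        for c in np.arange(4)*np.pi/2:
            er=max((fk(q,np.zeros(7),s,c)[1].inv()*q2R(o)).magnitude() for q,_,o in S)
            if er<best[0]: best=(er,s,c)
    print(best); _,s,c=best
    f=least_squares(lambda p:np.concatenate([fk(q,p,s,c)[0]-x for q,x,_ in S]),[.27,.3,.35,.25,.05,-.05,.05])
    print(f.x.round(4),np.abs(f.fun).max()); np.savez("kin.npz",p=f.x,s=s,c=c)
E
cat > plan.py <<'E'
from kin import *
k=np.load("kin.npz"); p,s,c=k["p"],k["s"],float(k["c"])
lo=np.array([-3.12,-.3,-1.34,.26,-1.36,.01,-2.84]); hi=np.array([3.12,2.06,1.32,2.42,4.5,1.98,2.84])
q0=bot.sense()["q"]; C=np.sqrt(.5); rng=np.random.default_rng(0)
for az in range(-180,180,15):
    a=np.radians(az); o=np.array([np.cos(a),np.sin(a),0]); z=C*o+[0,0,-C]
    for sg in(1,-1):
        x=sg*np.array([-o[1],o[0],0]); Rt=R.from_matrix(np.c_[x,np.cross(z,x),z]); P=np.array([.506,-.304,.075+.035*C])-.1463*z
        b=None
        for t in range(3):
            st=np.clip(q0+rng.normal(0,.3*t,7),lo+.05,hi-.05)
            def g(q):
                x_,r=fk(q,p,s,c); return np.r_[(x_-P)*20,(r.inv()*Rt).as_rotvec()*5,.03*(q-q0)]
            f=least_squares(g,st,bounds=(lo+.05,hi-.05),max_nfev=60); e=np.abs(g(f.x)[:6]).max()
            if b is None or f.cost<b[0]: b=(f.cost,e,f.x)
        if b[1]<.15: print(az,sg,P.round(3),"err",b[1].round(3),b[2].round(2),"margin",np.minimum(b[2]-lo,hi-b[2]).min().round(2))
E
python3 kin.py && timeout 300 python3 plan.py
```

```text
(0.01109345434256264, (-1, -1, -1, -1), np.float64(1.5707963267948966))
[ 0.2388  0.5998  0.3751  0.3348 -0.0053 -0.0041  0.0265] 0.020585470755670132
-165 1 [ 0.606 -0.277  0.203] err 0.001 [ 0.15  1.09  0.4   0.8   0.14  1.91 -2.42] margin 0.07
-165 -1 [ 0.606 -0.277  0.203] err 0.002 [0.21 1.07 0.18 0.8  0.28 1.93 0.62] margin 0.05
-150 1 [ 0.596 -0.252  0.203] err 0.001 [ 0.01  1.    0.45  1.03  0.21  1.69 -2.28] margin 0.29
-150 -1 [ 0.596 -0.252  0.203] err 0.001 [ 0.23  0.98 -0.18  1.04  0.58  1.81  0.54] margin 0.17
-135 1 [ 0.579 -0.231  0.203] err 0.0 [-0.12  0.91  0.49  1.27  0.29  1.45 -2.18] margin 0.53
-135 -1 [ 0.579 -0.231  0.203] err 0.001 [ 0.16  0.88 -0.17  1.28  0.66  1.62  0.61] margin 0.36
-120 1 [ 0.558 -0.214  0.203] err 0.0 [-0.25  0.82  0.52  1.51  0.38  1.2  -2.11] margin 0.73
-120 -1 [ 0.558 -0.214  0.203] err 0.001 [ 0.09  0.78 -0.16  1.53  0.76  1.42  0.65] margin 0.56
-105 1 [ 0.533 -0.204  0.203] err 0.0 [-0.37  0.74  0.58  1.75  0.5   0.94 -2.06] margin 0.67
-105 -1 [ 0.533 -0.204  0.203] err 0.001 [ 0.02  0.68 -0.14  1.77  0.88  1.22  0.67] margin 0.
[... 803 characters left out ...]
01 -1.29  1.71  0.22  0.9   1.34] margin 0.05
45 -1 [ 0.433 -0.377  0.203] err 0.0 [ 1.33  0.71 -0.37  1.72 -0.61  1.04 -0.93] margin 0.7
60 -1 [ 0.454 -0.394  0.203] err 0.0 [ 1.25  0.81 -0.37  1.48 -0.46  1.27 -0.93] margin 0.71
75 1 [ 0.479 -0.404  0.203] err 0.0 [ 1.41  1.15 -1.26  1.24  0.28  1.48  1.66] margin 0.08
75 -1 [ 0.479 -0.404  0.203] err 0.0 [ 1.14  0.91 -0.37  1.24 -0.34  1.5  -0.89] margin 0.48
90 1 [ 0.506 -0.407  0.203] err 0.001 [ 1.23  1.18 -1.16  1.    0.28  1.73  1.89] margin 0.18
90 -1 [ 0.506 -0.407  0.203] err 0.001 [ 1.03  1.01 -0.38  1.   -0.24  1.72 -0.81] margin 0.26
105 -1 [ 0.533 -0.404  0.203] err 0.009 [ 0.96  1.12 -0.57  0.77 -0.02  1.93 -0.78] margin 0.05
```

Orientation fits well. A tilt toward azimuth about +50° (hand on the right-near side) keeps every joint 0.7 rad or so from its limits. I untilt, turn, then tilt that way.

Call:
send_rows --series "0 0 0 1 0 0 0;0 0 0 1 0 0 0;0 0 0 1 0 0 0;0 0 0 1 0 0 0;0 0 0 1 0 0 0"

```text
clock: 21.45
eef_pos: [0.4196, -0.2613, 0.3193]
tool_rot: [0.2, 0.852, 0.474, 0.101]
ft_force: [0.1, 0.0, -1.6]
gripper_width: 0.179
grip_force: 83.2
```

Call:
send_rows --series "0 0 0 1 0 0 0;0 0 0 1 0 0 0;0 0 0 1 0 0 0;0 0 0 1 0 0 0;0 0 0 1 0 0 0"

```text
clock: 21.95
eef_pos: [0.4203, -0.2609, 0.3195]
tool_rot: [0.048, 0.873, 0.485, 0.018]
ft_force: [-0.1, 0.2, -0.7]
gripper_width: 0.177
grip_force: 83.1
```

Call:
send_rows --series "0 0 0 0.6 0 0 0;0 0 0 0 0 0 0"

```text
clock: 22.15
eef_pos: [0.4211, -0.2618, 0.319]
tool_rot: [0.031, 0.874, 0.485, 0.008]
ft_force: [-0.2, 0.5, -0.8]
gripper_width: 0.177
grip_force: 83.3
```

```bash
python3 -c "
from h import *
go([.4395,-.3833,.3162],-40)"
```

```text
at [ 0.4211 -0.2618  0.319 ] F [-0.2  0.5 -0.8] M [ 0.08  0.05 -0.03] q [ 0.59  0.26 -0.12  1.76  0.06  1.06 -0.11] w 0.177
turn units [ 0.866 -0.609 24.498] shift units [-0.4661  0.3975  0.0465]
```

Call:
send_rows --series "-0.12 0.1 0 0.9 0 0 0;-0.18 0.15 0 0 0 0 0;-0.17 0.15 0 0 0 0 0;0 0 0 0 0 1 0;0 0 0 0 0 1 0"

```text
clock: 22.65
eef_pos: [0.437, -0.3853, 0.3219]
tool_rot: [0.005, 0.908, 0.42, -0.007]
ft_force: [0.2, 1.0, -1.3]
gripper_width: 0.174
grip_force: 83.2
```

Call:
send_rows --series "0 0 0 0 0 1 0;0 0 0 0 0 1 0;0 0 0 0 0 1 0;0 0 0 0 0 1 0;0 0 0 0 0 1 0"

```text
clock: 23.15
eef_pos: [0.4376, -0.3834, 0.3227]
tool_rot: [0.006, 0.966, 0.257, -0.005]
ft_force: [0.8, 0.7, -1.1]
gripper_width: 0.176
grip_force: 83.1
```

Call:
send_rows --series "0 0 0 0 0 1 0;0 0 0 0 0 1 0;0 0 0 0 0 1 0;0 0 0 0 0 1 0;0 0 0 0 0 1 0"

```text
clock: 23.65
eef_pos: [0.4376, -0.3834, 0.3226]
tool_rot: [0.007, 0.996, 0.086, -0.004]
ft_force: [0.0, -0.6, -1.6]
gripper_width: 0.176
grip_force: 83.1
```

Call:
send_rows --series "0 0 0 0 0 1 0;0 0 0 0 0 1 0;0 0 0 0 0 1 0;0 0 0 0 0 1 0;0 0 0 0 0 1 0"

```text
clock: 24.15
eef_pos: [0.4377, -0.3834, 0.3225]
tool_rot: [0.008, 0.996, -0.089, -0.003]
ft_force: [0.0, 0.1, -1.5]
gripper_width: 0.177
grip_force: 83.1
```

Call:
send_rows --series "0 0 0 0 0 1 0;0 0 0 0 0 1 0;0 0 0 0 0 1 0;0 0 0 0 0 1 0;0 0 0 0 0 1 0"

```text
clock: 24.65
eef_pos: [0.4377, -0.3835, 0.3226]
tool_rot: [0.008, 0.966, -0.26, -0.001]
ft_force: [0.3, 0.5, -1.1]
gripper_width: 0.176
grip_force: 83.2
```

```bash
sed -i 's/az=np.radians(-31)/az=np.radians(50)/; s/x=np.array(\[-o\[1\],o\[0\],0\]); y/x=np.array([o[1],-o[0],0]); y/' h.py; python3 -c "
from h import *
go([.4395,-.3833,.3162],-40)
goal()"
```

```text
at [ 0.4377 -0.3835  0.3226] F [ 0.3  0.5 -1.1] M [ 0.04  0.04 -0.04] q [ 0.49  0.44  0.29  1.49 -0.11  1.22 -1.3 ] w 0.176
turn units [ 0.227 -0.047  2.459] shift units [ 0.0071 -0.0056  0.0317]
at [ 0.4377 -0.3835  0.3226] F [ 0.3  0.5 -1.1] q [ 0.49  0.44  0.29  1.49 -0.11  1.22 -1.3 ] goal [ 0.4395 -0.3832  0.2032]
turn units [11.449  0.922  2.352] shift units [ 0.0059 -0.0149  0.5966] tool x z 0.0019
blade centre [ 0.4368 -0.3856  0.1763] tip [ 0.4366 -0.3861  0.1413] tilt 0.93
```

Call:
send_rows --series "0 0 0 0.2 0 1 0;0 0 0 0 0 1 0;0 0 0 0 0 0.46 0;0 0 0 1 0 0 0;0 0 0 1 0 0 0"

```text
clock: 25.15
eef_pos: [0.4385, -0.3832, 0.323]
tool_rot: [-0.065, 0.938, -0.339, 0.025]
ft_force: [-0.4, -0.6, -1.0]
gripper_width: 0.17
grip_force: 83.1
```

Call:
send_rows --series "0 0 0 1 0 0 0;0 0 0 1 0 0 0;0 0 0 1 0 0 0;0 0 0 1 0 0 0;0 0 0 1 0 0 0"

```text
clock: 25.65
eef_pos: [0.4376, -0.3846, 0.3234]
tool_rot: [-0.226, 0.912, -0.331, 0.085]
ft_force: [-0.0, -0.1, -1.8]
gripper_width: 0.172
grip_force: 83.1
```

Call:
send_rows --series "0 0 0 1 0 0 0;0 0 0 1 0 0 0;0 0 0 1 0 0 0;0 0 0 1 0 0 0;0 0 0 0.2 0 0 0"

```text
clock: 26.15
eef_pos: [0.4358, -0.3861, 0.3215]
tool_rot: [-0.355, 0.869, -0.318, 0.131]
ft_force: [-0.7, 0.2, -2.3]
gripper_width: 0.175
grip_force: 83.1
```

```bash
python3 -c "
from h import *
goal()"
```

```text
at [ 0.4358 -0.3861  0.3215] F [-0.7  0.2 -2.3] q [ 0.98  0.57  0.11  1.5  -0.77  1.47 -0.95] goal [ 0.4395 -0.3832  0.2032]
turn units [ 0.127 -0.054 -0.012] shift units [0.0036 0.3981 0.438 ] tool x z 0.0021
blade centre [ 0.5021 -0.3079  0.2171] tip [ 0.518  -0.2892  0.1922] tilt 44.49
```

Works. Lower it by the shift (y 0.40, z 0.44) in steps.

Call:
send_rows --series "0 0.08 0.09 0.13 0 0 0;0 0.08 0.09 0 0 0 0;0 0.08 0.09 0 0 0 0;0 0.06 0.07 0 0 0 0;0 0.04 0.04 0 0 0 0"

```text
clock: 26.65
eef_pos: [0.4414, -0.3799, 0.2202]
tool_rot: [-0.359, 0.869, -0.315, 0.132]
ft_force: [0.1, 0.3, -1.4]
gripper_width: 0.175
grip_force: 83.3
```

Call:
send_rows --series "0 0.03 0.03 0 0 0 0;0 0 0 0 0 0 0;0 0 0 0 0 0 0"

```text
clock: 26.95
eef_pos: [0.4413, -0.3812, 0.2134]
tool_rot: [-0.358, 0.869, -0.315, 0.133]
ft_force: [-1.5, 0.6, -1.2]
gripper_width: 0.177
grip_force: 83.3
```

```bash
python3 -c "
from h import *
goal()"
```

```text
at [ 0.4413 -0.3812  0.2134] F [-1.5  0.6 -1.2] q [ 0.98  0.69  0.09  1.63 -0.82  1.29 -0.78] goal [ 0.4395 -0.3832  0.2032]
turn units [ 0.014 -0.05   0.045] shift units [-0.0005  0.0456  0.0268] tool x z 0.0047
blade centre [ 0.5081 -0.3024  0.1099] tip [ 0.5241 -0.2835  0.0851] tilt 44.94
```

Call:
send_rows --series "0 0.045 0.027 0 0 0 0;0 0 0 0 -0.05 0 0;0 0 0 0 0 0 0;0 0 0 0 0 0 0;0 0 0 0 0 0 0"

```text
clock: 27.45
eef_pos: [0.4394, -0.3829, 0.2027]
tool_rot: [-0.359, 0.869, -0.315, 0.131]
ft_force: [0.2, 0.1, -0.9]
gripper_width: 0.174
grip_force: 83.2
```

Run:
```python
from h import *
goal()
s=bot.snapshot("scene"); t=bot.snapshot("top"); np.savez("scene6.npz",**s); np.savez("top6.npz",**t)
o=np.zeros((600,800,3),np.uint8)
o[:400,:500]=cv2.resize(s["pixels"][130:210,300:400],(500,400),interpolation=cv2.INTER_CUBIC)
o[:480,503:797]=cv2.resize(t["pixels"][160:248,384:438],(294,480),interpolation=cv2.INTER_CUBIC)
o[400:600,:266]=cv2.resize(s["pixels"],(266,200)); save("end.png",o)
P=cloud(s); r=bot.sense(); L=q2R(r["tool_rot"]).inv().apply((P-r["eef_pos"]).reshape(-1,3)).reshape(P.shape)
for a in np.arange(.03,.2,.02):
    k=(abs(L[...,0])<.045)&(abs(L[...,1])<.02)&(abs(L[...,2]-a)<.01); print(round(a,2),k.sum(),L[k].mean(0).round(4) if k.sum() else "")
k=(abs(L[...,0])<.045)&(abs(L[...,1])<.02)&(L[...,2]>.12)&(L[...,2]<.19)
q=L[k]; print("blade plane y=ax+bz+c",np.linalg.lstsq(np.c_[q[:,0],q[:,2],np.ones(len(q))],q[:,1],rcond=None)[0].round(3))
```

```text
at [ 0.4394 -0.3829  0.2027] F [ 0.2  0.1 -0.9] q [ 0.98  0.7   0.09  1.63 -0.82  1.28 -0.77] goal [ 0.4395 -0.3832  0.2032]
turn units [0.011 0.013 0.033] shift units [ 0.0015 -0.0009 -0.0024] tool x z 0.0009
blade centre [ 0.5058 -0.3036  0.0992] tip [ 0.5216 -0.2846  0.0744] tilt 44.96
0.03 36 [-0.0089 -0.0029  0.0304]
0.05 12 [-0.0059  0.0001  0.0514]
0.07 11 [-0.0058  0.0005  0.0709]
0.09 12 [-0.0067 -0.0001  0.0903]
0.11 52 [-0.005   0.001   0.1121]
0.13 62 [-0.0062  0.0016  0.1295]
0.15 57 [-0.006  0.002  0.15 ]
0.17 63 [-0.0059  0.0021  0.1698]
0.19 1 [-0.0005  0.0095  0.1806]
blade plane y=ax+bz+c [0.024 0.013 0.   ]
```

View pics/end.png

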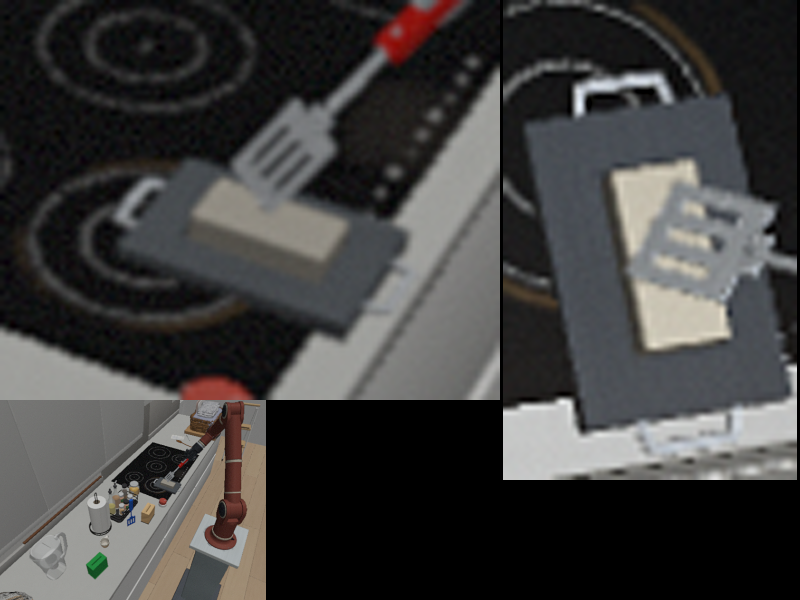

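The picture shows the slab square in the pocket. The turner is held at 45° with its blade over the stone's middle, at (690,240) in the right-hand view, and the edge is level. Handing in.

```bash
python3 -c "
from station import bot
print(bot.finish_job())"
```

```text
the job is handed in; nothing more can be done
None
```

I handed the job in at about 27.5 s: the slab is seated flat and square in the tray pocket, and the turner is held at 45° over the middle of the stone, edge level and about 36 mm clear; no verdict came back.

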